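Unlock the payment box and hold the key turned

TASK

Take the big key with the thick oblong black head out of the wooden key rack and put it in the lock on the ledge of the grey payment box. The lock is gummed up, so work the key past the sticky spots with light pressure and little turns to and fro, without forcing it, until it is fully home; then turn it clockwise a quarter turn to the stop, which lifts the lid ajar. The lock springs back, so finish with the key still gripped and held turned, and leave the other keys, the mug and the tape where they are.

Things in the scene. Friction and masses are not known exactly. Their poses are not given: they have to be found in the camera images.
- key: the loose key to use, 71 mm long, 40 g, standing blade down in one of the rack's three slots (any). Origin at the blade's end; z up along the key, y along the blade's width, x through its thickness. Steel blade 12 (y) x 3.5 (x) mm, z 0 to 30 mm, its end bevelled to 10 x 2.5 over the last 1.5 mm. Both edges are alike: it goes in either way round
- key_grip (a point): point on the key's axis in its black plastic head (32 (y) x 9 (x) mm, z 35 to 71 mm), 55 mm above the blade's end: the place to grip, across the 9 mm thickness (along the key's x). Fingertips that reach 19 mm lower just clear the rack and the lock. Axes as the key's
- key_shoulder (a point): point on the key's axis under its steel shoulder (20 (y) x 9 (x) mm, z 30 to 35 mm), 30 mm above the blade's end; it meets the lock's face when the key is fully home. Axes as the key's
- rack: fixed wooden key rack, block 60 (x) x 180 (y) x 46 mm high, origin under its centre, z up; three slots in its top, 5.5 (x) x 14.5 (y) mm and 36 mm deep, on its y axis at -55, 0 and +55 mm. The keys rest with their shoulders on its top and their blades in the slots, blade width along the rack's y
- box: fixed steel payment box 240 (x) x 300 (y) x 120 mm high, origin under its centre, z up; its front third (x -120 to -45 mm) is a flat ledge that carries the lock, the lid with its money slot and wire handle lies behind, hinged at the back
- keyhole (a point): keyhole centre on the lock's axis, at the top of the round brass face (29 mm, in a 41 mm steel ring), 4 mm above the ledge; on the box at x -82.5, y 0, z 124 mm. Axes are the box's and do not turn. Slot 13.2 mm along y, 4.7 mm along x, its mouth 2 mm wider each side for 2 mm. The key goes straight down. The face (7 mm deep) turns with the key from -40 to +100 degrees clockwise
- upper_disc (a point): on the lock's axis 7.5 mm below the keyhole, inside the lock: top of the first gummed disc, slot as the face's, standing 18 to 29 degrees clockwise of straight. It holds by 0.045 N m of friction and hard pressure drags it along. With the blade turned into line, a light push of a few N drops it in (any angle within about 8 degrees will do), and the disc then turns with the key
- lower_disc (a point): on the lock's axis 14.5 mm below the keyhole, inside the lock: top of the second gummed disc, like the first but standing 18 to 29 degrees anticlockwise of straight
- cam_top (a point): on the lock's axis 21.5 mm below the keyhole, inside the lock: top of the latch cam, slot as the face's, sprung to 0 degrees (slot along the keyhole's y), so the blade must come back straight to drop home, 30 mm below the keyhole
- lock_turn (a joint): angle of the latch cam, 0 (locked) to 1.571 rad (stop), growing clockwise seen from above; only a key that reaches the cam can turn it. A spring and the lid turn it back with about 0.14 N m. The key has about 0.1 rad of play in it, more under load, so the key must go about 0.2 rad farther than the cam; a key twisted over 0.4 rad past the stop is being forced
- lid (a joint): opening of the lid in rad, 0 shut; the cam lifts it to about 0.14 rad (its front edge up 22 mm) at the end of the quarter turn
- round_key: loose bystander key in the rack, steel, with a round flat head 24 mm across; origin at its blade's end
- ring_key: loose bystander key in the rack, steel, with a ring-shaped wire head 24 mm across; origin at its stem's end
- mug: white mug, 80 mm across, 90 mm high, loose bystander; origin under its centre
- tape: roll of brown packing tape lying flat, 90 mm across, 48 mm high, loose bystander; origin under its centre

How it is judged:
By the outcome, as a careful person would: the job done as asked, in the order asked, and still so for the second after the job is handed in, while the arm keeps its last pose, push and grip.
It also fails if it takes over 61 s, if anything falls off the work surface, if the arm or the gripper's body presses on something with over 40 N, if the wrist force passes 120 N, or if a joint passes its speed limit or range.

ROBOT

A 6-joint arm with a two-finger parallel gripper is mounted at the origin on the work surface. World frame = base frame: x ahead of the robot, y to its left, z up, the work surface at z = 0. Lengths are in m, angles in rad, forces in N, time in s.
With the tool pointing down it reaches from about 0.325 to 1 m from the base axis. Payload 5.1 kg.
Tool frame: the origin (TCP) lies between the finger pads; the fingertips stand 22 mm ahead of it and the grasp point (between the pads) lies 3 mm ahead of it (ctrl.tcp_to_tips is the distance from the TCP to the fingertips, in m); z points along the fingers, y is the line along which they close (so a half turn about z gives the same grasp; the last joint's range is limited). The gripper opens to 85 mm and grips with 20 to 120 N. Pads are 22 mm wide; open, the fingers measure 114 mm over their backs; the gripper's body (76 mm by 85 mm) begins 54 mm behind the grasp point. The pads swing forward as they close: fully open they stand 13 mm farther back than shut.
Start: joints at [-1.338, 0.124, 1.65, -0, 1.367, -0.083], TCP at [0.202, -0.618, 0.253] pointing down, gripper open.
Joint ranges: [-2.61, 2.61], [-1.02, 2.33], [0.03, 2.71], [-1.35, 4.49], [0.32, 2.68], [-2.91, 2.91]. Speed limits (rad/s): [2.57, 2.57, 3.14, 3.14, 3.14, 3.14].

INTERFACE

Orientations are given as a unit quaternion [x, y, z, w].
In Python, from cell import ctrl gives the robot as it stands.
- The arm moves only by the shell command python3 jog.py FILE [FORCE], which reads ROWS from the file FILE. ROWS is a JSON list that holds a single list of rows (three levels of brackets), with 1 to 10 rows, each of 5 numbers: dx, dy, dz in units of 50 mm, then a turn about the tool's z in rad, then the opening from 0.0 (shut) to 1.0 (fully open); each row is the pose to reach, as a shift and turn from the pose commanded when the command began, along the tool's axes at that moment; what a row does not reach only later rows make up. A row lasts 1/12 s, in which the tool goes at most 0.0417 m and 0.125 rad, less where a joint would pass 70% of its speed; a pose out of reach is approached as far as the arm can. The fingers move at their own pace and stop on an object; FORCE is the grip in N (left out, the last holds). Time passes only in rows, so rows that do not move let the fingers close. It prints the time, the measured TCP pose, the force, the opening and the grip force at its end. Input that does not fit is refused with a message, and nothing moves.
- ctrl.state(): the state, without advancing time (a new reading comes with each control period).
- ctrl.read_camera(name): name is "side" or "top"; returns the picture (400x640x3 uint8, red, green, blue); there is no depth.
- ctrl.camera_params(name): a dict with "fx", "fy", "cx", "cy" (pixels), "world_to_cam" (4x4, takes a point from world to camera coordinates). Camera axes: x right, y down, z forward; pixel columns grow to the right and rows downward; lengths in m; the calibration is good to about 2 mm. A picture is of the moment at which its call begins. camera_params takes no time and is no camera call.
- ctrl.close_job(): hands the job in; it is judged then, once.
The state is a dict: "clock": time; "q": joint angles; "joint_vel": joint speeds; "joint_torque": joint torques, N m; "tcp_pos": TCP position; "orientation": TCP orientation; "contact_force": force on the tool from outside, world axes, zero at the start; "wrist_torque": the same for the moment, N m; "grip_width": opening from 0.0 (shut) to 1.0 (fully open); "grip_force": force on a finger pad.
Only numpy, scipy, OpenCV 4.12 (cv2) and the standard library are available. Lean on these libraries where they do the work, as an engineer would, in place of code of your own. Each camera call takes 0.05 s, during which the arm holds its last target. There are 200 camera calls.

## Working session

There is one attempt and no reset: what is moved stays moved. The work goes in short steps, Python scripts to look and compute and a shell command to move; the robot and the scene stay as the last step left them, time stands still between calls to the robot, and variables do not carry over. Pictures are saved under pics/ and viewed, at most 10 in all, crops included, and the job is handed in when it is done.

```bash
ls; mkdir -p pics; python3 - <<'E'
from cell import ctrl
import cv2
for n in("top","side"):
    im=ctrl.read_camera(n); cv2.imwrite(f"pics/{n}0.png",im[:,:,::-1])
    p=ctrl.camera_params(n); print(n,p["fx"],p["cx"],p["cy"],p["world_to_cam"])
print(ctrl.state(), ctrl.tcp_to_tips)
E
```

```text
cell.py
jog.py
pics
top 498.3420363835979 315.26872979632765 191.4377167384439 [[ 0.02627319 -0.99957043  0.01298722 -0.0277918 ]
 [-0.99710394 -0.02713146 -0.07104659  0.53695756]
 [ 0.07136843 -0.01108299 -0.99738845  1.49032938]
 [ 0.          0.          0.          1.        ]]
side 379.1417083347121 316.5288647544535 205.0068658942523 [[ 9.99158991e-01 -4.09957331e-02 -8.12688789e-04 -5.21100904e-01]
 [-3.15929331e-02 -7.57054710e-01 -6.52587200e-01  8.73625940e-02]
 [ 2.61380408e-02  6.52064043e-01 -7.57713195e-01  9.63048352e-01]
 [ 0.00000000e+00  0.00000000e+00  0.00000000e+00  1.00000000e+00]]
{'clock': 0.1, 'q': array([-1.33760435e+00,  1.24426687e-01,  1.65153560e+00, -5.02532896e-06,
        1.36751553e+00, -8.25885301e-02]), 'joint_vel': array([ 0.00053839, -0.00117906, -0.00139665, -0.00018996,  0.00140121,
       -0.0009184 ]), 'joint_torque': array([ 1.73004405e-04, -4.24928176e+01, -3.66655684e+01, -1.87568467e-04,
        3.93098773e-03, -2.16726391e-05]), 'tcp_pos': array([ 0.20172219, -0.617366  ,  0.25218554]), 'orientation': array([ 9.87560688e-01,  1.57235487e-01, -7.33642888e-05, -9.39723448e-04]), 'contact_force': array([0.58530374, 0.38602845, 0.73095565]), 'wrist_torque': array([-0.025277  , -0.0429671 , -0.04286784]), 'grip_force': 0.0, 'grip_width': 1.0012761192049258} 0.022
```

View pics/top0.png

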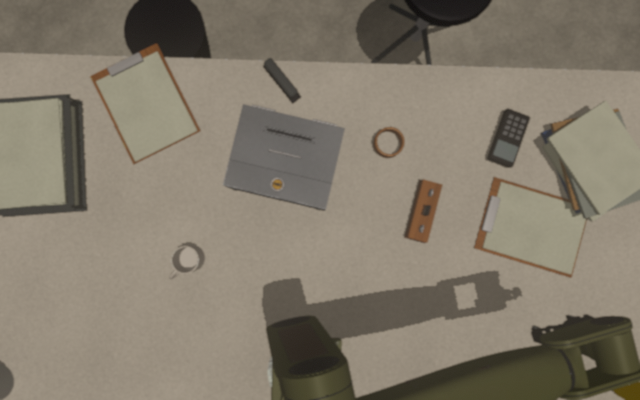

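View pics/side0.png

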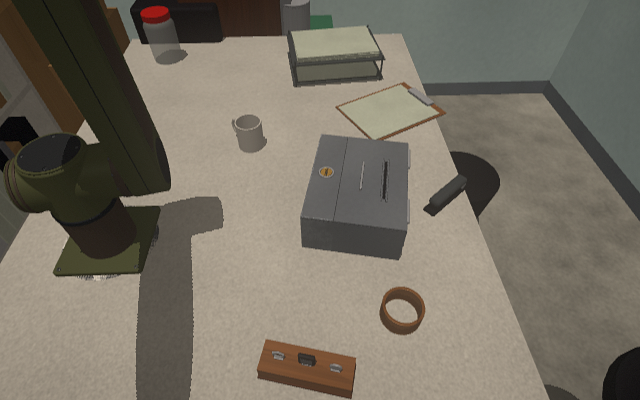

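The black-headed key is in the rack's middle slot (top 426,210; side 307,360), and the lock is at top (277,184) and side (326,172). I'll zoom in on both.

```bash
python3 - <<'E'
import cv2,numpy as np
t=cv2.imread("pics/top0.png");s=cv2.imread("pics/side0.png")
def c(im,x,y,w,h,k): return cv2.resize(im[y:y+h,x:x+w],None,fx=k,fy=k,interpolation=cv2.INTER_CUBIC)
a=np.hstack([c(t,396,174,60,75,4)[:300,:240],cv2.resize(c(t,257,166,40,36,1),(333,300),interpolation=cv2.INTER_CUBIC)])
b=np.hstack([c(s,252,330,110,70,4)[:280],c(s,306,155,40,35,8)[:280]])
W=max(a.shape[1],b.shape[1]);pad=lambda i:np.pad(i,((0,0),(0,W-i.shape[1]),(0,0)))
o=np.vstack([pad(a),pad(b)]);print(o.shape);cv2.imwrite("pics/c1.png",o)
E
```

```text
(580, 760, 3)
```

View pics/c1.png

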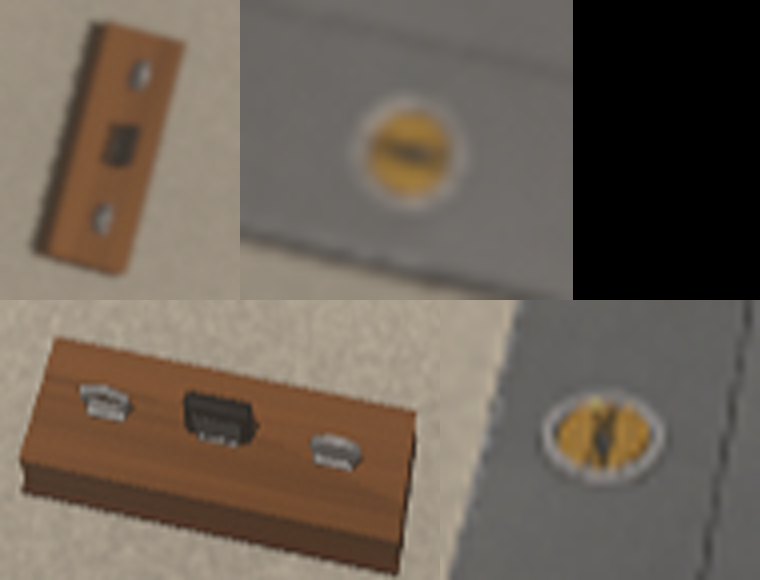

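```bash
cat > h.py <<'E'
from cell import ctrl
import cv2,numpy as np
P={n:ctrl.camera_params(n) for n in("top","side")}
def proj(n,X):
    p=P[n];X=np.atleast_2d(X);M=np.asarray(p["world_to_cam"]);c=X@M[:3,:3].T+M[:3,3]
    return np.c_[p["fx"]*c[:,0]/c[:,2]+p["cx"],p["fy"]*c[:,1]/c[:,2]+p["cy"]]
def unproj(n,uv,z):
    p=P[n];M=np.asarray(p["world_to_cam"]);R,t=M[:3,:3],M[:3,3]
    d=R.T@np.array([(uv[0]-p["cx"])/p["fx"],(uv[1]-p["cy"])/p["fy"],1]);o=-R.T@t
    return o+d*(z-o[2])/d[2]
def body(x,y,a,pts):
    pts=np.atleast_2d(pts).astype(float);c,s=np.cos(a),np.sin(a)
    return np.c_[x+c*pts[:,0]-s*pts[:,1],y+s*pts[:,0]+c*pts[:,1],pts[:,2]]
E
python3 - <<'E'
from h import *
t=cv2.imread("pics/top0.png");s=cv2.imread("pics/side0.png")
def big(m,roi):
    x,y,w,h=roi;k=np.zeros_like(m);k[y:y+h,x:x+w]=m[y:y+h,x:x+w]
    cs,_=cv2.findContours(k,cv2.RETR_EXTERNAL,cv2.CHAIN_APPROX_NONE);return max(cs,key=cv2.contourArea)
for n,im,rr,rl,z in(("top",t,(396,170,60,80),(262,172,30,24),0),("side",s,(250,330,115,70),(312,160,30,25),0)):
    H=cv2.cvtColor(im,cv2.COLOR_BGR2HSV)
    yel=((H[...,0]>12)&(H[...,0]<30)&(H[...,1]>110)).astype(np.uint8)*255
    c=big(yel,rl);(u,v),wh,a=cv2.fitEllipse(c);print(n,"brass",u,v,wh,unproj(n,(u,v),.124))
    ora=((H[...,0]<20)&(H[...,1]>110)&(H[...,2]>(85))).astype(np.uint8)*255
    c=big(ora,rr);q=cv2.boxPoints(cv2.minAreaRect(c))
    ap=cv2.approxPolyDP(c,3,True)[:,0]
    print(" rack",cv2.contourArea(c),ap.tolist(),"rect ctr",q.mean(0));
    for k in ap: print("   ",unproj(n,k,.046).round(4))
    print("  hues",H[235 if n=='top' else 385,415 if n=='top' else 300])
H=cv2.cvtColor(t,cv2.COLOR_BGR2HSV)
g=cv2.bitwise_not(cv2.inRange(H,(0,25,0),(40,255,255)))
E
python3 - <<'E'
from h import *
# hand corners (top face)
r=np.array([[-30,-90,46],[30,-90,46],[30,90,46],[-30,90,46]])/1e3
b=np.array([[-120,-150,120],[120,-150,120],[120,150,120],[-120,150,120]])/1e3
def get(n,L,z):
    for uv in L: print(n,uv,unproj(n,uv,z).round(4))
get("top",[(421,179.2),(441.6,184.1),(426.9,241.9),(407.4,236.7)],.046)
f=lambda q:(252+(q[0]+.5)/4-.5,330+(q[1]-300+.5)/4-.5)
get("side",[f(q) for q in((55,338),(415,412),(400,545),(22,460))],.046)
get("top",[(245,105),(344,128),(326,208),(225,186)],.12)
get("side",[(322.5,135),(409,142)],.12)
E
```

```text
top brass 276.8053283691406 184.02520751953125 (7.748052597045898, 8.690446853637695) [0.54800575 0.09667598 0.124     ]
 rack 1118.0 [[423, 180], [408, 237], [426, 241], [440, 185]] rect ctr [423.93097 210.76462]
    [ 0.5786 -0.3341  0.046 ]
    [ 0.4078 -0.2914  0.046 ]
    [ 0.3973 -0.345   0.046 ]
    [ 0.565  -0.3852  0.046 ]
  hues [ 13 141 123]
side brass 326.0 171.5 (6.974740982055664, 10.536581039428711) [0.54923348 0.09602857 0.124     ]
 rack 2975.0 [[265, 341], [258, 370], [351, 390], [355, 358]] rect ctr [307.05853 364.22684]
    [ 0.4079 -0.295   0.046 ]
    [ 0.3974 -0.3494  0.046 ]
    [ 0.5681 -0.3913  0.046 ]
    [ 0.5815 -0.3349  0.046 ]
  hues [ 11 131  82]
top (421, 179.2) [ 0.5809 -0.3281  0.046 ]
top (441.6, 184.1) [ 0.5678 -0.39    0.046 ]
top (426.9, 241.9) [ 0.3948 -0.3477  0.046 ]
top (407.4, 236.7) [ 0.4086 -0.2896  0.046 ]
side (265.375, 339.125) [ 0.4085 -0.2913  0.046 ]
side (355.375, 357.625) [ 0.5823 -0.3343  0.046 ]
side (351.625, 390.875) [ 0.5691 -0.3928  0.046 ]
side (257.125, 369.625) [ 0.3957 -0.3487  0.046 ]
top (245, 105) [0.7723 0.1949 0.12  ]
top (344, 128) [ 0.714  -0.0895  0.12  ]
top (326, 208) [ 0.4843 -0.0438  0.12  ]
top (225, 186) [0.5388 0.2428 0.12  ]
side (322.5, 135) [0.5481 0.2441 0.12  ]
side (409, 142) [0.7805 0.2046 0.12  ]
```

```bash
cat >> h.py <<'E'
from scipy.spatial.transform import Rotation as Ro
def togo(x,y,z,ydeg):
    s=ctrl.state();R=Ro.from_quat(s["orientation"]).as_matrix()
    cur=np.degrees(np.arctan2(R[1,1],R[0,1]));d=R.T@(np.array([x,y,z])-s["tcp_pos"])
    print("move",d.round(4),"turn",np.radians(cur-ydeg).round(3),"yang",cur.round(2))
def st():
    s=ctrl.state();R=Ro.from_quat(s["orientation"]).as_matrix()
    print(round(s["clock"],2),"tcp",s["tcp_pos"].round(4),"yang",np.degrees(np.arctan2(R[1,1],R[0,1])).round(2),"tilt",R[:,2].round(4),"F",s["contact_force"].round(1),"T",s["wrist_torque"].round(3),"w",round(s["grip_width"],3),"gf",round(s["grip_force"],1),"q6",round(s["q"][5],3))
E
python3 - <<'E'
from h import *
for n,(x0,y0,w,h) in(("top",(414,200,24,20)),("side",(292,348,34,22))):
    im=cv2.imread(f"pics/{n}0.png");g=im.max(2)[y0:y0+h,x0:x0+w];m=(g<75)
    v,u=np.nonzero(m);u=u+x0;v=v+y0;print(n,len(u),u.min(),u.max(),v.min(),v.max(),u.mean(),v.mean())
    c=np.array([[sx*4.5,sy*16,z] for sx in(-1,1) for sy in(-1,1) for z in(51+0,87)])/1e3
    for X in((.4885,-.3403),):
        q=proj(n,body(*X,np.radians(76.3-90+90-0-90+0)+np.pi/2-np.pi/2, c[:, [1,0,2]]));print(q.min(0),q.max(0),q.mean(0))
togo(.4885,-.3403,.16,-103.7)
E
```

```text
top 53 414 429 200 214 424.58490566037733 209.0
[422.33505768 203.98656845] [430.88942366 215.75221067] [426.57971928 209.93856536]
side 170 298 316 353 365 306.38235294117646 359.09411764705885
[296.829654   351.12763953] [315.18952435 366.19706051] [306.21736979 358.7055398 ]
move [ 0.3586 -0.1741  0.0926] turn 0.555 yang -71.91
```

Units first: shifts go in units of 50 mm. So 0.3586 m is 7.172, -0.1741 m is -3.482.

```bash
echo '[[[7.172,-3.482,1.2,0.555,1],[7.172,-3.482,1.2,0.555,1],[7.172,-3.482,1.2,0.555,1],[7.172,-3.482,1.2,0.555,1],[7.172,-3.482,1.2,0.555,1],[7.172,-3.482,1.2,0.555,1],[7.172,-3.482,1.2,0.555,1],[7.172,-3.482,1.2,0.555,1],[7.172,-3.482,1.2,0.555,1],[7.172,-3.482,1.852,0.555,1]]]' > next.json && python3 jog.py next.json 30; echo '[[[0,0,0,0,0.5],[0,0,0,0,0.5],[0,0,0,0,0.5]]]' > next.json && python3 jog.py next.json
python3 - <<'E'
from h import *
st();togo(.4885,-.3403,.115,-103.7)
a=ctrl.read_camera("side")[300:400,230:390,::-1];b=ctrl.read_camera("top")[165:265,370:480,::-1]
k=lambda i:cv2.resize(i,None,fx=5 if i.shape[1]==160 else 4,fy=5 if i.shape[1]==160 else 4,interpolation=cv2.INTER_CUBIC)
cv2.imwrite("pics/d1.png",k(a))
st()
E
```

```text
clock: 0.93
tcp_pos: [0.4904, -0.3433, 0.1709]
orientation: [0.993, -0.118, 0.005, 0.003]
contact_force: [1.5, -0.8, 0.5]
grip_width: 0.999
grip_force: 0.0
clock: 1.18
tcp_pos: [0.4855, -0.344, 0.1656]
orientation: [0.993, -0.119, -0.0, 0.0]
contact_force: [-0.1, -0.3, 0.8]
grip_width: 0.605
grip_force: 0.0
1.18 tcp [ 0.4855 -0.344   0.1656] yang -103.69 tilt [-7.e-04  0.e+00 -1.e+00] F [-0.1 -0.3  0.8] T [-0.005  0.018  0.033] w 0.605 gf 0.0 q6 1.103
move [ 0.0021 -0.0043  0.0506] turn 0.0 yang -103.69
1.28 tcp [ 0.4856 -0.3452  0.167 ] yang -103.79 tilt [ 0.0014 -0.0015 -1.    ] F [-0.2 -0.3  0.7] T [-0.041  0.007 -0.031] w 0.503 gf 0.0 q6 1.104
```

View pics/d1.png

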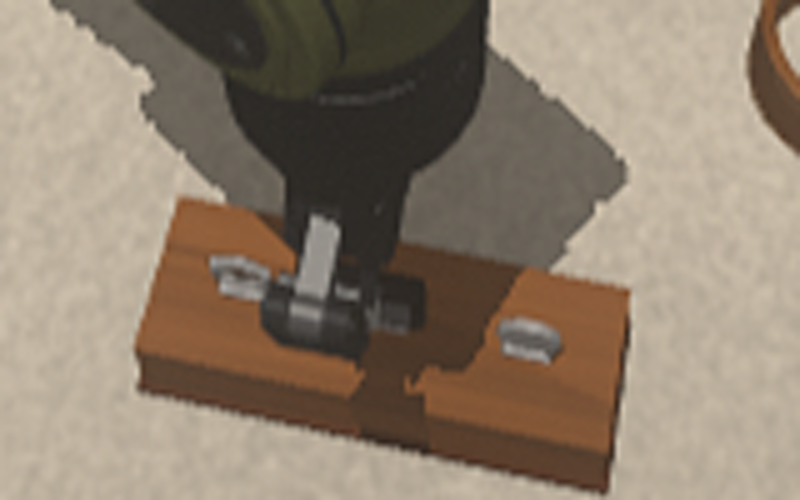

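The gripper stands above the rack's middle key (side crop 400,300), straddling it. The pose fell a few mm short, so I'll correct it while descending.

```bash
echo '[[[0.036,-0.096,0.5,0,0.5],[0.036,-0.096,1.02,0,0.5],[0.036,-0.096,1.02,0,0.5],[0.036,-0.096,1.02,0,0.5]]]' > next.json && python3 jog.py next.json
python3 - <<'E'
from h import *
st();ctrl.read_camera("side");st();ctrl.read_camera("side");st();togo(.4885,-.3403,.074,-103.7)
E
```

```text
clock: 1.62
tcp_pos: [0.4874, -0.3401, 0.1142]
orientation: [0.993, -0.12, -0.001, -0.001]
contact_force: [0.5, -0.2, 0.1]
grip_width: 0.501
grip_force: 0.0
1.62 tcp [ 0.4874 -0.3401  0.1142] yang -103.8 tilt [-0.0018  0.0014 -1.    ] F [ 0.5 -0.2  0.1] T [-0.012 -0.051 -0.   ] w 0.501 gf 0.0 q6 1.112
1.67 tcp [ 0.4884 -0.3407  0.1159] yang -103.79 tilt [ 8.e-04 -7.e-04 -1.e+00] F [-0.2 -0.5  0.4] T [0.047 0.016 0.004] w 0.502 gf 0.0 q6 1.112
1.72 tcp [ 0.4891 -0.341   0.1168] yang -103.77 tilt [ 0.0023 -0.002  -1.    ] F [-0.2 -1.4  0.4] T [ 0.05   0.021 -0.02 ] w 0.502 gf 0.0 q6 1.112
move [-0.0008 -0.0006  0.0428] turn -0.001 yang -103.77
```

```bash
echo '[[[0,-0.012,0.4,0,0.5],[0,-0.012,0.7,0,0.5],[0,-0.012,0.84,0,0.5],[0,-0.012,0.84,0,0.5],[0,-0.012,0.84,0,0.3],[0,-0.012,0.84,0,0.2],[0,-0.012,0.84,0,0.15],[0,-0.012,0.84,0,0.1],[0,-0.012,0.84,0,0.0],[0,-0.012,0.84,0,0.0]]]' > next.json && python3 jog.py next.json 25;echo '[[[0,0,0,0,0],[0,0,0,0,0]]]' > next.json && python3 jog.py next.json 25
python3 - <<'E'
from h import *
st()
E
```

```text
clock: 2.55
tcp_pos: [0.4895, -0.3397, 0.0742]
orientation: [0.993, -0.119, 0.001, 0.001]
contact_force: [-0.6, 0.3, 5.3]
grip_width: 0.099
grip_force: 26.9
clock: 2.72
tcp_pos: [0.4895, -0.3397, 0.0742]
orientation: [0.993, -0.119, 0.001, 0.001]
contact_force: [-0.6, -0.7, 5.8]
grip_width: 0.104
grip_force: 27.0
2.72 tcp [ 0.4895 -0.3397  0.0742] yang -103.7 tilt [ 0.0017 -0.0017 -1.    ] F [-0.6 -0.7  5.8] T [-0.067  0.11   0.011] w 0.104 gf 27.0 q6 1.113
```

To row units: -0.12 m is -2.4, -0.15 m is -3.

```bash
echo '[[[0,0,0,0,0],[0,0,-0.2,0,0],[0,0,-0.5,0,0],[0,0,-0.9,0,0],[0,0,-1.6,0,0],[0,0,-2.4,0,0],[0,0,-3,0,0],[0,0,-3,0,0]]]' > next.json && python3 jog.py next.json 90
python3 - <<'E'
from h import *
st();togo(.5486,.0963,.22,-11)
E
```

```text
clock: 3.38
tcp_pos: [0.4915, -0.3411, 0.2317]
orientation: [0.993, -0.119, 0.006, 0.003]
contact_force: [1.0, -0.4, 0.6]
grip_width: 0.094
grip_force: 88.9
3.38 tcp [ 0.4915 -0.3411  0.2317] yang -103.7 tilt [ 0.0104 -0.0082 -0.9999] F [ 1.  -0.4  0.6] T [ 0.02  -0.049 -0.01 ] w 0.094 gf 88.9 q6 1.113
move [-0.0483 -0.4385  0.0087] turn -1.618 yang -103.7
```

```bash
echo '[[[-0.1,-0.88,0,-0.12,0],[-0.2,-1.76,0,-0.24,0],[-0.3,-2.6,0,-0.36,0],[-0.4,-3.4,0,-0.48,0],[-0.5,-4.2,0,-0.6,0],[-0.6,-5,0,-0.72,0],[-0.7,-5.8,0,-0.84,0],[-0.8,-6.6,0,-0.96,0],[-0.88,-7.6,0,-1.08,0],[-0.92,-8.2,0,-1.2,0]]]' > next.json && python3 jog.py next.json
python3 - <<'E'
from h import *
st();togo(.5486,.0963,.22,-11)
E
```

```text
clock: 4.22
tcp_pos: [0.5403, 0.0727, 0.2221]
orientation: [0.885, 0.465, -0.0, -0.001]
contact_force: [0.9, -0.4, -0.4]
grip_width: 0.09
grip_force: 88.9
4.22 tcp [0.5403 0.0727 0.2221] yang -34.58 tilt [-1.3e-03  5.0e-04 -1.0e+00] F [ 0.9 -0.4 -0.4] T [ 0.036 -0.063 -0.034] w 0.09 gf 88.9 q6 0.638
move [ 0.0242 -0.0066  0.0021] turn -0.412 yang -34.58
```

To row units: 0.0242 m is 0.484, -0.0066 m is -0.132.

```bash
echo '[[[0.484,-0.132,0,-0.12,0],[0.484,-0.132,0,-0.24,0],[0.484,-0.132,0,-0.36,0],[0.484,-0.132,0,-0.412,0],[0.484,-0.132,0,-0.412,0],[0.484,-0.132,0,-0.412,0]]]' > next.json && python3 jog.py next.json
python3 - <<'E'
from h import *
st();togo(.5486,.0963,.1990,-11)
a=ctrl.read_camera("side");st();b=ctrl.read_camera("top");st();togo(.5486,.0963,.1990,-11)
cv2.imwrite("pics/e_side.png",a[:,:,::-1]);cv2.imwrite("pics/e_top.png",b[:,:,::-1])
i=cv2.resize(a[100:195,260:390,::-1],None,fx=6,fy=6,interpolation=cv2.INTER_CUBIC);cv2.imwrite("pics/e1.png",i)
E
```

```text
clock: 4.72
tcp_pos: [0.5491, 0.0939, 0.222]
orientation: [0.774, 0.633, -0.001, -0.001]
contact_force: [-0.1, -0.7, -1.2]
grip_width: 0.09
grip_force: 88.9
4.72 tcp [0.5491 0.0939 0.222 ] yang -11.43 tilt [-1.5e-03  1.0e-04 -1.0e+00] F [-0.1 -0.7 -1.2] T [0.035 0.026 0.001] w 0.09 gf 88.9 q6 0.272
move [ 0.0022 -0.0009  0.023 ] turn -0.007 yang -11.43
4.77 tcp [0.5492 0.0938 0.2222] yang -11.43 tilt [-1.1e-03  1.0e-04 -1.0e+00] F [ 0.3 -0.8 -0.2] T [ 0.018 -0.021  0.021] w 0.09 gf 88.9 q6 0.272
4.82 tcp [0.5493 0.0937 0.2223] yang -11.43 tilt [-8.e-04  1.e-04 -1.e+00] F [-0.2 -0.2 -0.8] T [-0.013  0.068  0.003] w 0.091 gf 88.9 q6 0.272
move [ 0.0024 -0.0012  0.0233] turn -0.007 yang -11.43
```

View pics/e1.png

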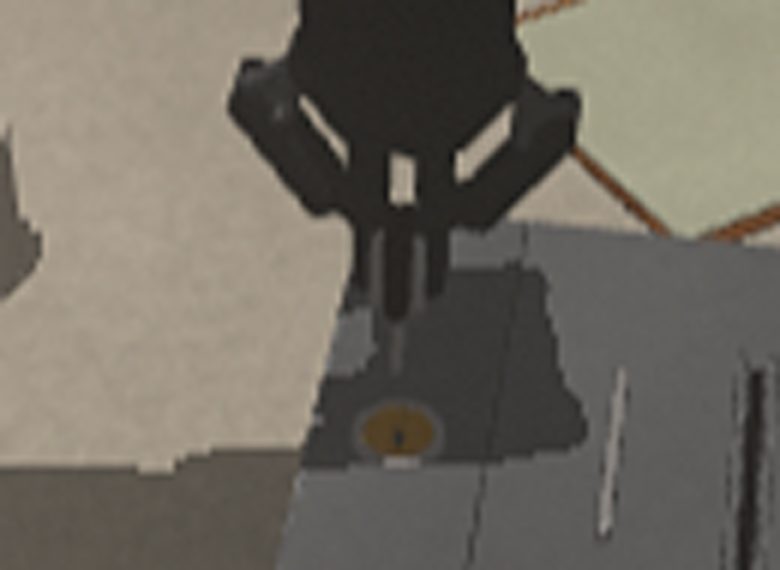

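The side crop shows the blade edge-on at (397,372), directly above the keyhole at (398,432). Next I'll check the offset numerically and refine the box yaw.

```bash
python3 - <<'E'
from h import *
g=cv2.imread("pics/side0.png").astype(float).mean(2);a=np.radians(-11)
bx,by=np.array([.5486,.0963])-(np.array([np.cos(a),np.sin(a)])*-.0825)
def scan(g,n,p0,p1,kind,ww=4,z=.12):
    A,B=body(bx,by,a,[p0,p1]);pts=[]
    for t in np.linspace(.08,.92,40):
        u,v=proj(n,A+(B-A)*t)[0];d=proj(n,B)[0]-proj(n,A)[0];nn=np.array([d[1],-d[0]])/np.hypot(*d)
        s=np.arange(-ww,ww+.01,.25)
        pr=cv2.remap(g.astype(np.float32),(u+s*nn[0])[None].astype(np.float32),(v+s*nn[1])[None].astype(np.float32),cv2.INTER_LINEAR)[0]
        k=np.argmin(pr) if kind=="dark" else np.argmax(abs(np.gradient(pr)))
        if 2<k<len(s)-3: pts.append(unproj(n,(u+s[k]*nn[0],v+s[k]*nn[1]),p0[2])[:2])
    pts=np.array(pts,np.float32);vx,vy,x0,y0=cv2.fitLine(pts,cv2.DIST_HUBER,0,.001,.001).ravel()
    ang=np.degrees(np.arctan2(vy,vx))%180
    off=(np.array([x0,y0])-A[:2])@np.array([np.cos(a),np.sin(a)]) if abs(p0[0]-p1[0])<.01 else (np.array([x0,y0])-A[:2])@np.array([-np.sin(a),np.cos(a)])
    print(n,kind,len(pts),"angle",ang.round(2),"off mm",(off*1e3).round(2))
T=cv2.imread("pics/top0.png").astype(float).mean(2)
for n,im in(("side",g),("top",T)):
    print("seam");scan(im,n,[-.045,-.15,.12],[-.045,.15,.12],"dark")
    print("front");scan(im,n,[-.12,-.15,.12],[-.12,.15,.12],"edge")
    print("back");scan(im,n,[.12,-.15,.12],[.12,.15,.12],"edge")
    print("left");scan(im,n,[-.12,.15,.12],[.12,.15,.12],"edge")
    print("right");scan(im,n,[-.12,-.15,.12],[.12,-.15,.12],"edge")
print("tip",unproj("side",(326.1,161.9),.164))
# expected tip appearance if key axis at tcp
print(proj("side",[[.5493,.0937,.164],[.5493-.005*np.sin(.19),.0937-.005,.164]]), proj("side",[.5486,.0963,.124]))
E
```

```text
seam
side dark 40 angle 78.22 off mm 0.34
front
side edge 40 angle 78.21 off mm 0.56
back
side edge 40 angle 79.86 off mm 1.81
left
side edge 36 angle 169.05 off mm 0.65
right
side edge 40 angle 168.22 off mm -0.84
seam
top dark 40 angle 78.49 off mm 0.05
front
top edge 40 angle 78.16 off mm -5.29
back
top edge 40 angle 78.23 off mm -1.37
left
top edge 40 angle 168.55 off mm -1.28
right
top edge 40 angle 168.29 off mm -0.29
tip [0.54828056 0.08787608 0.164     ]
[[326.38336594 160.23850094]
 [326.11152764 161.66491902]] [[325.74032076 171.43136511]]
```

```bash
echo '[[[0.05,-0.016,0.2,0,0],[0.05,-0.016,0.5,0,0],[0.05,-0.016,0.72,0,0],[0.05,-0.016,0.72,0,0],[0.05,-0.016,0.72,0,0]]]' > next.json && python3 jog.py next.json
python3 - <<'E'
from h import *
st();ctrl.read_camera("side");st();togo(.549,.0962,.1745,-11.6)
E
```

```text
clock: 5.23
tcp_pos: [0.5485, 0.0963, 0.1852]
orientation: [0.774, 0.634, -0.001, -0.001]
contact_force: [0.2, 0.1, -1.1]
grip_width: 0.092
grip_force: 88.9
5.23 tcp [0.5485 0.0963 0.1852] yang -11.37 tilt [-2.8e-03 -2.0e-04 -1.0e+00] F [ 0.2  0.1 -1.1] T [ 0.002 -0.039 -0.031] w 0.092 gf 88.9 q6 0.276
5.28 tcp [0.5492 0.0964 0.1864] yang -11.36 tilt [-7.e-04 -0.e+00 -1.e+00] F [-0.5 -0.3 -0.1] T [-0.07  -0.02  -0.025] w 0.093 gf 88.9 q6 0.276
move [-0.0002 -0.0001  0.0119] turn 0.004 yang -11.36
```

Tip is about 4 mm above the face. I'll feel my way down in small steps.

```bash
for i in 1; do echo '[[[0,0,0.04,0.004,0],[0,0,0.08,0.004,0],[0,0,0.1,0.004,0],[0,0,0.1,0.004,0]]]' > next.json && python3 jog.py next.json; done
python3 -c "from h import *;st()"
echo '[[[0,0,0.02,0,0],[0,0,0.04,0,0],[0,0,0.06,0,0],[0,0,0.06,0,0]]]' > next.json && python3 jog.py next.json
python3 -c "from h import *;st()"
```

```text
clock: 5.62
tcp_pos: [0.5494, 0.0964, 0.1818]
orientation: [0.775, 0.632, 0.0, 0.0]
contact_force: [-0.3, 0.6, -0.8]
grip_width: 0.091
grip_force: 88.9
5.62 tcp [0.5494 0.0964 0.1818] yang -11.58 tilt [ 2.e-04  0.e+00 -1.e+00] F [-0.3  0.6 -0.8] T [ 0.003 -0.001 -0.   ] w 0.091 gf 88.9 q6 0.28
clock: 5.95
tcp_pos: [0.5494, 0.0965, 0.1785]
orientation: [0.775, 0.632, 0.0, -0.0]
contact_force: [0.4, 0.8, -1.6]
grip_width: 0.093
grip_force: 88.9
5.95 tcp [0.5494 0.0965 0.1785] yang -11.58 tilt [ 0.e+00  3.e-04 -1.e+00] F [ 0.4  0.8 -1.6] T [ 0.09  -0.042 -0.009] w 0.093 gf 88.9 q6 0.28
```

```bash
echo '[[[0,0,0.02,0,0],[0,0,0.04,0,0],[0,0,0.04,0,0]]]' > next.json && python3 jog.py next.json
python3 -c "from h import *;st()"
echo '[[[0,0,0.02,0,0],[0,0,0.04,0,0],[0,0,0.04,0,0]]]' > next.json && python3 jog.py next.json
python3 -c "from h import *;st()"
```

```text
clock: 6.2
tcp_pos: [0.5494, 0.0966, 0.1766]
orientation: [0.775, 0.632, 0.0, -0.0]
contact_force: [0.1, 0.6, 0.3]
grip_width: 0.092
grip_force: 88.9
6.2 tcp [0.5494 0.0966 0.1766] yang -11.58 tilt [ 1.e-04  4.e-04 -1.e+00] F [0.1 0.6 0.3] T [ 0.196 -0.108  0.013] w 0.092 gf 88.9 q6 0.28
clock: 6.45
tcp_pos: [0.5494, 0.0966, 0.1746]
orientation: [0.775, 0.632, 0.0, -0.0]
contact_force: [0.7, 0.9, -0.6]
grip_width: 0.093
grip_force: 89.0
6.45 tcp [0.5494 0.0966 0.1746] yang -11.57 tilt [ 2.e-04  3.e-04 -1.e+00] F [ 0.7  0.9 -0.6] T [ 0.23  -0.137  0.003] w 0.093 gf 89.0 q6 0.28
```

```bash
echo '[[[0.006,0.006,0,0,0],[0.006,0.006,0.02,0,0],[0.006,0.006,0.02,0,0]]]' > next.json && python3 jog.py next.json
python3 -c "from h import *;st()"
echo '[[[0,0,0.02,0,0],[0,0,0.02,0,0]]]' > next.json && python3 jog.py next.json
python3 -c "from h import *;st()"
```

```text
clock: 6.7
tcp_pos: [0.5497, 0.0966, 0.174]
orientation: [0.775, 0.632, -0.0, 0.0]
contact_force: [0.5, 0.0, 2.0]
grip_width: 0.091
grip_force: 89.5
6.7 tcp [0.5497 0.0966 0.174 ] yang -11.57 tilt [-0.e+00 -2.e-04 -1.e+00] F [0.5 0.  2. ] T [0.102 0.161 0.016] w 0.091 gf 89.5 q6 0.28
clock: 6.87
tcp_pos: [0.5501, 0.0966, 0.1735]
orientation: [0.775, 0.632, 0.0, 0.0]
contact_force: [-1.4, 0.9, 4.5]
grip_width: 0.091
grip_force: 89.9
6.87 tcp [0.5501 0.0966 0.1735] yang -11.57 tilt [ 1.e-03 -2.e-04 -1.e+00] F [-1.4  0.9  4.5] T [0.034 0.221 0.066] w 0.091 gf 89.9 q6 0.28
```

```bash
for r in 1; do echo '[[[0,-0.004,0,0.08,0],[0,-0.004,0,0.16,0],[0,-0.004,0,0.24,0],[0,-0.004,0,0.3,0],[0,-0.004,0,0.3,0]]]' > next.json && python3 jog.py next.json >/dev/null; python3 -c "from h import *;st()"
echo '[[[0,0,0,0.04,0],[0,0,0,0.08,0],[0,0,0,0.08,0]]]' > next.json && python3 jog.py next.json>/dev/null; python3 -c "from h import *;st()"; done
```

```text
7.28 tcp [0.5498 0.0966 0.1727] yang -28.82 tilt [ 0.001 -0.    -1.   ] F [1.7 1.1 1.8] T [ 0.135 -0.201  0.03 ] w 0.091 gf 89.1 q6 0.581
7.53 tcp [0.5497 0.0967 0.1727] yang -33.3 tilt [ 7.e-04 -0.e+00 -1.e+00] F [1.5 0.5 0.6] T [ 0.085 -0.158  0.063] w 0.093 gf 89.1 q6 0.659
```

To row units: 0.002 m is 0.04, 0.001 m is 0.02.

```bash
echo '[[[0,0,0.02,0,0],[0,0,0.04,0,0],[0,0,0.04,0,0]]]' > next.json && python3 jog.py next.json >/dev/null; python3 -c "from h import *;st()"
echo '[[[0,0,0.02,0,0],[0,0,0.04,0,0],[0,0,0.04,0,0]]]' > next.json && python3 jog.py next.json>/dev/null; python3 -c "from h import *;st()"
```

```text
7.78 tcp [0.5497 0.0967 0.1705] yang -33.29 tilt [ 6.e-04 -1.e-04 -1.e+00] F [1.1 0.9 0.7] T [ 0.092 -0.373  0.006] w 0.094 gf 89.0 q6 0.659
8.03 tcp [0.5497 0.0967 0.1686] yang -33.33 tilt [ 5.e-04  0.e+00 -1.e+00] F [2.7 1.2 0.7] T [ 0.074 -0.405 -0.017] w 0.093 gf 89.0 q6 0.66
```

To row units: 0.0003 m is 0.006, 0.002 m is 0.04.

```bash
echo '[[[0,0.006,0.02,0,0],[0,0.006,0.04,0,0],[0,0.006,0.04,0,0]]]' > next.json && python3 jog.py next.json >/dev/null; python3 -c "from h import *;st()"
echo '[[[0,0,0.02,0,0],[0,0,0.03,0,0],[0,0,0.03,0,0]]]' > next.json && python3 jog.py next.json>/dev/null; python3 -c "from h import *;st()"
```

```text
8.28 tcp [0.5499 0.0966 0.1673] yang -33.34 tilt [-0.e+00  2.e-04 -1.e+00] F [-0.3  0.8  3.8] T [ 0.135  0.051 -0.021] w 0.092 gf 89.9 q6 0.66
8.53 tcp [0.55   0.0967 0.1671] yang -33.34 tilt [ 4.e-04  1.e-04 -1.e+00] F [-2.6 -0.1  8.9] T [0.136 0.523 0.014] w 0.093 gf 90.6 q6 0.66
```

To row units: -0.001 m is -0.02.

```bash
echo '[[[0,0,-0.02,0,0],[0,0,-0.02,-0.1,0],[0,0,-0.02,-0.2,0],[0,0,-0.02,-0.3,0],[0,0,-0.02,-0.4,0],[0,0,-0.02,-0.5,0],[0,0,-0.02,-0.6,0],[0,0,-0.02,-0.68,0],[0,0,-0.02,-0.72,0],[0,0,-0.02,-0.72,0]]]' > next.json && python3 jog.py next.json >/dev/null; python3 -c "from h import *;st()"
echo '[[[0,0,0,-0.04,0],[0,0,0,-0.08,0],[0,0,0,-0.08,0]]]' > next.json && python3 jog.py next.json>/dev/null; python3 -c "from h import *;st()"
```

```text
9.37 tcp [0.5501 0.0966 0.167 ] yang 7.94 tilt [ 8.e-04  2.e-04 -1.e+00] F [0.1 1.1 4.4] T [ 0.182 -0.005  0.017] w 0.093 gf 89.8 q6 -0.061
9.62 tcp [0.5501 0.0966 0.167 ] yang 12.49 tilt [ 1.e-03  2.e-04 -1.e+00] F [0.2 0.8 4.3] T [ 0.162 -0.047 -0.057] w 0.093 gf 89.9 q6 -0.14
```

```bash
echo '[[[0,0,0,-0.03,0],[0,0,0,-0.06,0],[0,0,0,-0.06,0]]]' > next.json && python3 jog.py next.json >/dev/null; python3 -c "from h import *;st()"
echo '[[[0,0,0,-0.04,0],[0,0,0,-0.08,0],[0,0,0,-0.08,0]]]' > next.json && python3 jog.py next.json>/dev/null; python3 -c "from h import *;st()"
```

```text
9.87 tcp [0.5501 0.0967 0.167 ] yang 15.91 tilt [ 1.e-03  3.e-04 -1.e+00] F [-0.4 -0.   4.9] T [ 0.18  -0.022 -0.022] w 0.096 gf 89.9 q6 -0.2
10.12 tcp [0.5502 0.0966 0.167 ] yang 20.51 tilt [ 1.2e-03  3.0e-04 -1.0e+00] F [0.4 0.4 4.7] T [ 0.156 -0.034 -0.034] w 0.093 gf 89.8 q6 -0.28
```

```bash
for k in 1; do echo '[[[0,-0.006,0,0.03,0],[0,-0.006,0,0.06,0],[0,-0.006,0,0.09,0],[0,-0.006,0,0.12,0],[0,-0.006,0,0.15,0]]]' > next.json && python3 jog.py next.json >/dev/null; python3 -c "from h import *;st()"
echo '[[[0,0,0,0.03,0],[0,0,0,0.06,0],[0,0,0,0.09,0],[0,0,0,0.12,0],[0,0,0,0.15,0]]]' > next.json && python3 jog.py next.json >/dev/null; python3 -c "from h import *;st()"; done
```

```text
10.53 tcp [0.5496 0.0965 0.1659] yang 11.76 tilt [ 5.e-04  0.e+00 -1.e+00] F [ 2.  -0.1  1.1] T [ 0.135 -0.448  0.035] w 0.092 gf 89.1 q6 -0.128
10.95 tcp [0.5499 0.0965 0.1658] yang 3.17 tilt [ 1.4e-03  3.0e-04 -1.0e+00] F [3.4 2.  0.3] T [ 0.195 -0.71  -0.008] w 0.094 gf 88.9 q6 0.022
```

To row units: 0.002 m is 0.04, 0.001 m is 0.02.

```bash
echo '[[[0,0.008,0,0,0],[0,0.008,0.02,0,0],[0,0.008,0.04,0,0],[0,0.008,0.04,0,0]]]' > next.json && python3 jog.py next.json >/dev/null; python3 -c "from h import *;st()"
echo '[[[0,0,0.02,0,0],[0,0,0.04,0,0],[0,0,0.05,0,0],[0,0,0.05,0,0]]]' > next.json && python3 jog.py next.json >/dev/null; python3 -c "from h import *;st()"
```

```text
11.28 tcp [0.55   0.0966 0.164 ] yang 3.33 tilt [ 3.e-04  2.e-04 -1.e+00] F [ 2.6  1.7 -0. ] T [ 0.278 -0.536 -0.038] w 0.092 gf 89.1 q6 0.019
11.62 tcp [0.55   0.0965 0.1617] yang 3.33 tilt [ 3.e-04  2.e-04 -1.e+00] F [3.1 2.5 1.1] T [ 0.38  -0.523  0.085] w 0.096 gf 89.2 q6 0.019
```

To row units: 0.0022 m is 0.044, 0.002 m is 0.04.

```bash
echo '[[[0,0.006,0.02,0,0],[0,0.006,0.04,0,0],[0,0.006,0.044,0,0],[0,0.006,0.044,0,0]]]' > next.json && python3 jog.py next.json >/dev/null; python3 -c "from h import *;st()"
echo '[[[0,0,0.02,0.08,0],[0,0,0.02,0.16,0],[0,0,0.02,0.22,0],[0,0,0.02,0.26,0],[0,0,0.02,0.26,0]]]' > next.json && python3 jog.py next.json >/dev/null; python3 -c "from h import *;st()"
```

```text
11.95 tcp [0.55   0.0965 0.1595] yang 3.32 tilt [-4.e-04  1.e-04 -1.e+00] F [0.9 1.9 1.8] T [ 0.373 -0.223 -0.011] w 0.091 gf 89.5 q6 0.02
12.37 tcp [0.5501 0.0966 0.1593] yang -11.63 tilt [-2.e-04  1.e-04 -1.e+00] F [-0.3  2.2  6.1] T [0.409 0.122 0.042] w 0.09 gf 90.0 q6 0.281
```

To row units: 0.0004 m is 0.008, -0.0002 m is -0.004.

```bash
echo '[[[0.008,-0.004,0,0.04,0],[0.008,-0.004,0,0.08,0],[0.008,-0.004,0,0.08,0]]]' > next.json && python3 jog.py next.json >/dev/null; python3 -c "from h import *;st()"
echo '[[[0,0,0,-0.04,0],[0,0,0,-0.08,0],[0,0,0,-0.12,0],[0,0,0,-0.12,0]]]' > next.json && python3 jog.py next.json >/dev/null; python3 -c "from h import *;st()"
```

```text
12.62 tcp [0.5501 0.0967 0.1593] yang -16.21 tilt [-1.e-04 -7.e-04 -1.e+00] F [0.  1.5 6. ] T [0.112 0.096 0.088] w 0.092 gf 89.9 q6 0.361
12.95 tcp [0.5496 0.0967 0.158 ] yang -9.24 tilt [-1.1e-03 -6.0e-04 -1.0e+00] F [0.3 0.3 0.6] T [ 0.16  -0.279  0.012] w 0.089 gf 89.1 q6 0.24
```

```bash
echo '[[[0,0.006,0.02,0.03,0],[0,0.006,0.04,0.03,0],[0,0.006,0.06,0.03,0],[0,0.006,0.06,0.03,0]]]' > next.json && python3 jog.py next.json >/dev/null; python3 -c "from h import *;st()"
echo '[[[0,0,0.02,0,0],[0,0,0.04,0,0],[0,0,0.06,0,0],[0,0,0.06,0,0]]]' > next.json && python3 jog.py next.json >/dev/null; python3 -c "from h import *;st()"
```

```text
13.28 tcp [0.5499 0.0967 0.1547] yang -10.99 tilt [-1.4e-03 -5.0e-04 -1.0e+00] F [ 1.7  0.6 -1.2] T [ 0.035 -0.127 -0.026] w 0.092 gf 89.1 q6 0.27
13.62 tcp [0.5502 0.0968 0.1524] yang -11.0 tilt [-7.e-04 -3.e-04 -1.e+00] F [-0.4  0.  -0.9] T [-0.06   0.037 -0.014] w 0.093 gf 89.3 q6 0.27
```

```bash
echo '[[[0,0,0.02,0,0],[0,0,0.03,0,0],[0,0,0.03,0,0]]]' > next.json && python3 jog.py next.json >/dev/null; python3 -c "from h import *;st()"
echo '[[[0,0,0.02,0,0],[0,0,0.02,0,0]]]' > next.json && python3 jog.py next.json >/dev/null; python3 -c "from h import *;st()"
```

```text
13.87 tcp [0.5504 0.0968 0.1521] yang -11.0 tilt [-4.e-04 -3.e-04 -1.e+00] F [-3.9 -0.2  6. ] T [-0.051  0.608  0.013] w 0.09 gf 90.0 q6 0.27
14.03 tcp [0.5504 0.0968 0.152 ] yang -10.99 tilt [-4.e-04 -4.e-04 -1.e+00] F [-6.2 -0.9  9.3] T [-0.12   1.014  0.035] w 0.091 gf 90.7 q6 0.27
```

```bash
echo '[[[0,-0.012,0,0.03,0],[0,-0.012,0,-0.03,0],[0,-0.012,0,-0.06,0],[0,-0.012,0,0,0],[0,-0.012,0,0,0]]]' > next.json && python3 jog.py next.json >/dev/null; python3 -c "from h import *;st()"
python3 - <<'E'
from h import *
a=ctrl.read_camera("side")
cv2.imwrite("pics/f1.png",cv2.resize(a[110:195,270:390,::-1],None,fx=6,fy=6,interpolation=cv2.INTER_CUBIC))
E
```

```text
14.45 tcp [0.5503 0.0968 0.1521] yang -11.1 tilt [ 1.2e-03 -5.0e-04 -1.0e+00] F [-4.  -0.4  8.5] T [-0.186  0.585 -0.001] w 0.088 gf 90.5 q6 0.272
```

View pics/f1.png

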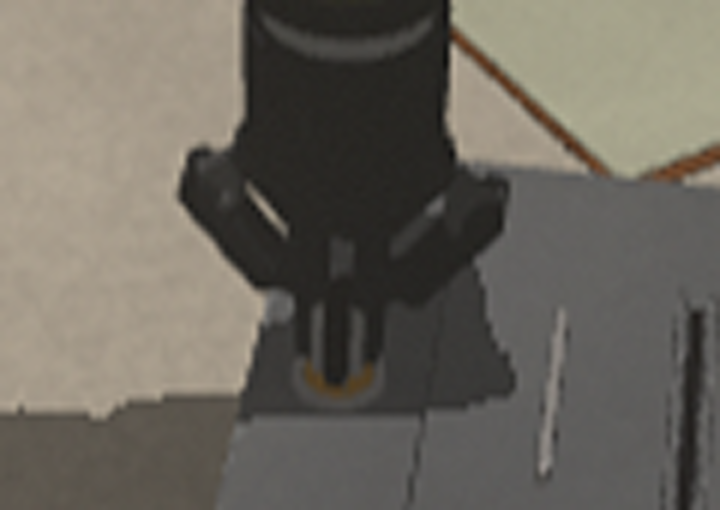

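The gripper and key head stand down over the brass face (337,375) with the shoulder against it, so the key looks home. I'll turn it in stages and watch the lateral force and torque.

Units first: shifts go in units of 50 mm. So -0.0005 m is -0.01.

```bash
echo '[[[0,0,-0.01,0.08,0],[0,0,-0.01,0.16,0],[0,0,-0.01,0.24,0],[0,0,-0.01,0.32,0],[0,0,-0.01,0.4,0],[0,0,-0.01,0.4,0]]]' > next.json && python3 jog.py next.json 110 >/dev/null; python3 -c "from h import *;st()"
echo '[[[0,0,0,0.08,0],[0,0,0,0.16,0],[0,0,0,0.24,0],[0,0,0,0.32,0],[0,0,0,0.4,0],[0,0,0,0.4,0]]]' > next.json && python3 jog.py next.json >/dev/null; python3 -c "from h import *;st()"
```

```text
15.0 tcp [0.5501 0.0969 0.1521] yang -34.03 tilt [ 6.e-04 -5.e-04 -1.e+00] F [-4.2 -1.4  6.5] T [-0.109  0.623  0.152] w 0.087 gf 107.7 q6 0.673
15.5 tcp [0.55   0.097  0.1521] yang -56.95 tilt [ 2.e-04 -3.e-04 -1.e+00] F [-3.8 -0.6  7. ] T [-0.057  0.715  0.145] w 0.087 gf 107.7 q6 1.073
```

```bash
echo '[[[-0.008,0,0,0.08,0],[-0.008,0,0,0.16,0],[-0.008,0,0,0.24,0],[-0.008,0,0,0.32,0],[-0.008,0,0,0.4,0],[-0.008,0,0,0.48,0],[-0.008,0,0,0.56,0],[-0.008,0,0,0.64,0],[-0.008,0,0,0.7,0],[-0.008,0,0,0.7,0]]]' > next.json && python3 jog.py next.json >/dev/null; python3 -c "from h import *;st()"
echo '[[[0,0,0,0.06,0],[0,0,0,0.12,0],[0,0,0,0.18,0],[0,0,0,0.22,0],[0,0,0,0.22,0]]]' > next.json && python3 jog.py next.json >/dev/null; python3 -c "from h import *;st()"
```

```text
16.33 tcp [0.5498 0.0971 0.1521] yang -97.02 tilt [ 9.e-04  5.e-04 -1.e+00] F [-3.6  0.4  6.2] T [0.175 0.513 0.222] w 0.085 gf 107.6 q6 1.772
16.75 tcp [0.5498 0.0972 0.1521] yang -109.58 tilt [ 9.e-04  6.e-04 -1.e+00] F [-2.4  0.6  7.1] T [0.241 0.56  0.218] w 0.091 gf 107.7 q6 1.991
```

```bash
echo '[[[0,0,0,0.04,0],[0,0,0,0.08,0],[0,0,0,0.08,0]]]' > next.json && python3 jog.py next.json >/dev/null; python3 -c "from h import *;st()"
echo '[[[0,0,0,0.03,0],[0,0,0,0.05,0],[0,0,0,0.05,0]]]' > next.json && python3 jog.py next.json >/dev/null; python3 -c "from h import *;st()"
python3 - <<'E'
from h import *
a=ctrl.read_camera("side")
cv2.imwrite("pics/g1.png",cv2.resize(a[100:265,270:440,::-1],None,fx=3.6,fy=3.6,interpolation=cv2.INTER_CUBIC))
E
```

```text
17.0 tcp [0.5498 0.0972 0.1521] yang -114.16 tilt [ 9.e-04  7.e-04 -1.e+00] F [-2.6  1.7  6.8] T [0.262 0.511 0.262] w 0.089 gf 107.7 q6 2.071
17.25 tcp [0.5499 0.0972 0.1521] yang -116.97 tilt [ 1.1e-03  6.0e-04 -1.0e+00] F [-2.5  1.7  6.7] T [0.287 0.526 0.244] w 0.091 gf 107.7 q6 2.12
```

View pics/g1.png

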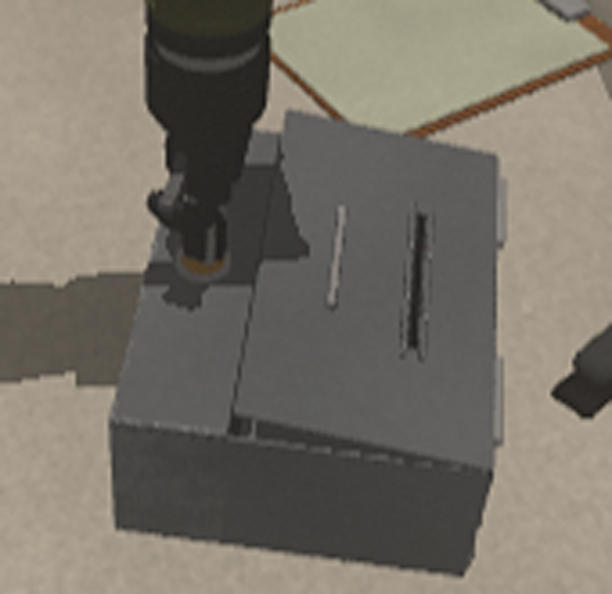

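The lid is ajar: its near front corner is at (236,415) and its far one at (287,112) in the crop. I'll check the opening angle.

```bash
python3 - <<'E'
from h import *
a=np.radians(-11.65);bx,by=np.array([.549,.0962])+.0825*np.array([np.cos(a),np.sin(a)])
for t in(0,.08,.11,.13,.14,.15):
    q=[[.12-.165*np.cos(t),s,.12+.165*np.sin(t)] for s in(-.15,.15)]
    print(t,((proj("side",body(bx,by,a,q))-[270,100]+.5)*3.6-.5).round(1).tolist())
st()
E
```

```text
0 [[227.0, 436.6], [279.7, 132.1]]
0.08 [[228.5, 423.4], [281.5, 118.4]]
0.11 [[229.5, 418.4], [282.5, 113.2]]
0.13 [[230.3, 415.1], [283.3, 109.8]]
0.14 [[230.8, 413.5], [283.7, 108.1]]
0.15 [[231.3, 411.8], [284.2, 106.3]]
17.3 tcp [0.5498 0.0972 0.1521] yang -116.94 tilt [ 1.e-03  6.e-04 -1.e+00] F [-2.7  2.3  7. ] T [0.281 0.559 0.353] w 0.091 gf 107.7 q6 2.119
```

```bash
cat > m.py <<'E'
from h import *
T=[];I=[]
for _ in range(5): I.append(ctrl.read_camera("side").astype(float)); T.append(ctrl.state()["wrist_torque"][2])
g=np.mean(I,0).mean(2);np.save("/tmp/g_new.npy",g);print("Tz",np.mean(T).round(3),"+-",np.std(T).round(3))
# lid back-slot row shift vs saved reference
import os
if os.path.exists("/tmp/g_ref.npy"):
    r=np.load("/tmp/g_ref.npy");w=cv2.createHanningWindow((56,100),cv2.CV_64F)
    print("shift",cv2.phaseCorrelate(np.ascontiguousarray(r[135:235,352:408]),np.ascontiguousarray(g[135:235,352:408]),w))
np.save("/tmp/g_ref.npy",g);st()
E
python3 m.py; echo '[[[0,0,0,0.03,0],[0,0,0,0.05,0],[0,0,0,0.05,0]]]' > next.json && python3 jog.py next.json >/dev/null; python3 m.py
```

```text
Tz 0.323 +- 0.019
17.55 tcp [0.5499 0.0972 0.1521] yang -116.94 tilt [ 1.e-03  6.e-04 -1.e+00] F [-1.7  1.5  6.4] T [0.216 0.526 0.296] w 0.09 gf 107.7 q6 2.119
Tz 0.288 +- 0.021
shift ((0.015962323238706944, 0.0064630573040318495), 0.9762452076226322)
18.05 tcp [0.55   0.0972 0.1521] yang -119.8 tilt [ 1.6e-03  6.0e-04 -1.0e+00] F [-2.4  1.2  6.8] T [0.208 0.366 0.298] w 0.089 gf 107.6 q6 2.169
```

```bash
python3 -c "
from h import *
st();print(ctrl.close_job())"
```

```text
18.05 tcp [0.55   0.0972 0.1521] yang -119.8 tilt [ 1.6e-03  6.0e-04 -1.0e+00] F [-2.4  1.2  6.8] T [0.208 0.366 0.298] w 0.089 gf 107.6 q6 2.169
the job is handed in; nothing more can be done
None
```

I handed the job in at 18 s: the black-headed key is seated in the lock and still gripped, held clockwise at what looks like the stop (a further 0.05 rad did not move the lid), with the lid ajar by roughly 0.12–0.13 rad as measured from the side picture; I took no final check picture of the other keys, the mug or the tape.

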